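# Stand the centre post in a two-tier log-slice display stand

## Task

Take the thick wooden post out of the stock rack, pass it down through the opening of the upper log slice and feel with its foot for the blind hole bored in the base slice below. Seat the post fully home and upright in that hole, handling it gently - never pressing or shoving it hard against the wood - and let go of it, leaving the stand and everything else as it was.

Things in the scene. Friction and masses are not known exactly. Their poses are not given: they have to be found in the camera images.
- post_centre (a point): Centre (half-way up) of the loose post: plain round light-wood dowel, diameter 22 mm, length 150 mm, about 60 g; z axis along it, up; its foot is 75 mm below. It starts upright in the rack's wider hole (3 mm play), foot 26 mm deep. Grip it in its upper part, 33 to 50 mm above this centre: its lower 81 mm end up inside the stand.
- post_tip (a point): Centre of the underside (foot) of the same post, which has a 2.5 mm chamfer all round; z axis along the post, towards its top.
- rack: Stock rack: fixed wooden block 150 x 60 mm, 34 mm high; origin at the centre of its underside on the work surface, x axis along its length. The post's hole is 45 mm from the centre along -x, the thin rod's 45 mm along +x; both are blind, 26 mm deep.
- rod_centre (a point): Centre of the thin wooden rod (diameter 12 mm, length 110 mm) that stands upright in the rack's other hole, 90 mm from the post. Leave it there.
- upper_slice: Upper log slice of the stand, fixed: diameter about 180 mm with dark bark, 12 mm thick, on three wooden spacers 45 mm high, 68 mm from the axis. Origin on its axis at the spacers' feet, level with the base slice's top face (34 mm above the work surface); z up. It spans 45 to 57 mm above the origin; a round through opening of 54 mm diameter is centred on the axis.
- opening (a point): Centre of the 54 mm opening, in the plane of the upper slice's top face (91 mm above the work surface).
- base_slice: Base log slice, fixed, diameter about 228 mm, 34 mm thick, rigid level top. Origin: centre of its underside. Its blind hole (24 mm diameter, 24 mm deep, vertical, mouth chamfered 1.5 mm) lies in the dark under the upper slice, not at this centre; its place is not measured: 5 to 10 mm from the axis of the opening above, in any direction. The foot drops in within about 2 mm of the hole's centre.
- box_centre (a point): Centre of a closed wooden keepsake box, 90 x 130 x 76 mm, standing by. Leave it alone.
- bowl_centre (a point): Centre (half-way up) of a small wooden bowl, 110 mm across and 45 mm high, standing by. Leave it alone.
Mind the look-alikes: they are no part of the job. What is shaped like the part that bears post_centre but blue or red is not meant.

How it is judged:
By the outcome, as a careful person would: the job done as asked, in the order asked, and still so for the second after the job is handed in, with the robot touching nothing.
It also fails if it takes over 67 s, if anything falls off the work surface, if the arm or the gripper's body presses on something with over 40 N, if the wrist force passes 120 N, or if a joint passes its speed limit or range.

## Robot

A 7-joint arm with a two-finger parallel gripper is mounted at the origin on the work surface. World frame = base frame: x ahead of the robot, y to its left, z up, the work surface at z = 0. Lengths are in m, angles in rad, forces in N, time in s.
With the tool pointing down it reaches from about 0.425 to 0.875 m from the base axis. Payload 4.7 kg.
Tool frame: the origin (TCP) lies midway between the tips of the shut fingers; the grasp point (between the pads) lies 19 mm behind it; z points along the fingers, y is the direction in which the jaws open and shut (so a half turn about z gives the same grasp; the last joint's range is limited). The gripper opens to 87 mm and grips with 3 to 60 N. Pads are 19 mm wide; open, the fingers measure 117 mm over their backs; the gripper's body (75 mm by 190 mm) begins 51 mm behind the grasp point.
Start: joints at [1.173, 0.321, -0.07, 1.45, 0.023, 1.371, -0.057], TCP at [0.26, -0.596, 0.196] pointing down, gripper open.
Joint ranges: [-2.86, 2.86], [-0.3, 2.09], [-1.38, 1.24], [0.06, 2.45], [-1.56, 4.7], [0.09, 2.05], [-2.69, 2.69]. Speed limits (rad/s): [2.57, 2.57, 3.14, 3.14, 3.14, 3.14, 3.14].

## Interface

Orientations are given as a rotation vector (axis times angle).
In Python, from bench import * gives the robot as it stands. The module is installed in compiled form; this text tells all that it offers.
- The arm moves only by the tool play_rows, never from a script. Its argument "series" is one flat list of numbers, 7 for each row, row after row: the opening in per cent of the stroke, from 0 (shut) to 100 (fully open), then the shift along the tool's x, y, z in m, then the turn, a rotation vector about the tool's x, y, z in degrees. In form: [fingers, tx, ty, tz, rx, ry, rz, fingers, tx, ty, tz, rx, ry, rz, ...]. A call has 1 to 10 rows; each row is the pose to reach, as a shift and turn from the pose commanded when the call began, along the tool's axes at that moment; what a row does not reach only later rows make up. A row lasts 1/12 s, in which the tool goes at most 41.7 mm and 7.16 degrees, less where a joint would pass 70% of its speed; a pose out of reach is approached as far as the arm can. A call with a gripper value outside its range is refused whole. The fingers move at their own pace and stop on an object; "force" is the grip in N (left out, the last holds). Time passes only in rows, so rows that repeat a pose let the fingers close. It gives the time, the measured TCP pose, the force and the opening at its end, in the units of the state.
- get_state(): the state, without advancing time (a new reading comes with each control period).
- get_image(name): name is "scene" or "top" or "wrist"; returns a dict with "frame" (400x640x3 uint8, red, green, blue), "fx", "fy", "cx", "cy" (pixels), "R" (3x3) and "t" (3): a world point X has camera coordinates R X + t. Camera axes: x right, y down, z forward; pixel columns grow to the right and rows downward; lengths in m; the calibration is good to about 2 mm. A picture is of the moment at which its call begins. There is no depth.
- close_job(): hands the job in, once; it reports no verdict.
The state is a dict: "time": time; "joint_positions": joint angles; "qd": joint speeds; "joint_torque": joint torques, N m; "position": TCP position; "tool_rot": TCP orientation; "ft_force": force on the tool from outside, world axes, zero at the start; "torque": the same for the moment, N m; "grip_width": opening from 0.0 (shut) to 1.0 (fully open).
Only numpy, scipy, OpenCV 4.12 (cv2) and the standard library are available. Lean on these libraries where they do the work, as an engineer would, in place of code of your own. Each camera call takes 0.05 s, during which the arm holds its last target.

## Working session

There is one attempt and no reset: what is moved stays moved. The work goes in short steps, Python scripts to look and compute and a tool call to move; the robot and the scene stay as the last step left them, time stands still between calls to the robot, and variables do not carry over. Pictures are saved under pics/ and viewed, and the job is handed in when it is done.

Besides the shell and the picture viewer there is one more tool, called after "Emit:" by a JSON object that holds its "fn" and its "kwargs". play_rows: Moves the arm, as the interface text tells. Its arguments: {"type":"object","properties":{"series":{"type":"array"},"force":{"type":"number"}},"required":["series"]}

```bash
mkdir -p pics; python3 - <<'E'
from bench import *
import cv2
s=get_state(); print({k:(v if not hasattr(v,'round') else v) for k,v in s.items()})
for n in ["scene","top","wrist"]:
    d=get_image(n); cv2.imwrite(f"pics/{n}0.png",d["frame"][:,:,::-1])
    print(n,d["fx"],d["cx"],d["cy"],d["R"],d["t"])
E
```

```text
{'time': 0.0, 'joint_positions': array([ 1.17310097,  0.32184299, -0.07008108,  1.45166612,  0.02259862,
        1.37074797, -0.05691875]), 'qd': array([ 0.00023858, -0.00044964, -0.00021949,  0.00024383,  0.001419  ,
       -0.00020579, -0.00026324]), 'joint_torque': array([-8.47177180e-04, -4.91298580e+01, -4.04331805e-01, -3.12527490e+01,
       -6.37756381e-02,  4.37952520e-02,  1.59146066e-04]), 'position': array([ 0.25988344, -0.59514893,  0.19455298]), 'tool_rot': array([-3.07345514e+00, -6.41926714e-01,  7.47524386e-04]), 'ft_force': array([-0.54082065, -0.03414297,  0.13490325]), 'torque': array([ 0.00983728,  0.06723614, -0.01782846]), 'grip_width': 0.9961937617791169}
scene 390.2986702167031 316.73811130749056 196.4217020971746 [[-0.04187391  0.99910079 -0.00664775]
 [ 0.77490805  0.0282762  -0.63144118]
 [-0.63068541 -0.03159231 -0.77539528]] [ 0.07100331 -0.39420383  1.18393499]
top 482.8128999956287 321.8515909306731 194.5330950063329 [[-2.54426705e-02 -9.99671997e-01 -2.92720490e-03]
 [-9.95625131e-01  2.56028030e-02 -8.98615286e-02]
 [ 8.99069984e-02  6.28081505e-04 -9.95949967e-01]] [-0.04947876  0.59884303  0.91739543]
wrist 295.97026471599276 322.63652890085973 199.2311627256854 [[ 0.40043306 -0.91632359 -0.00210599]
 [-0.88502286 -0.38734821  0.25825549]
 [-0.23746135 -0.10155019 -0.96607436]] [-0.64864255 -0.03149798  0.39114359]
```

View pics/scene0.png

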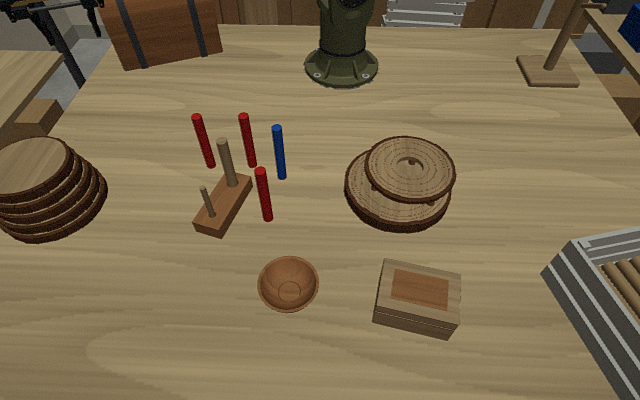

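View pics/top0.png

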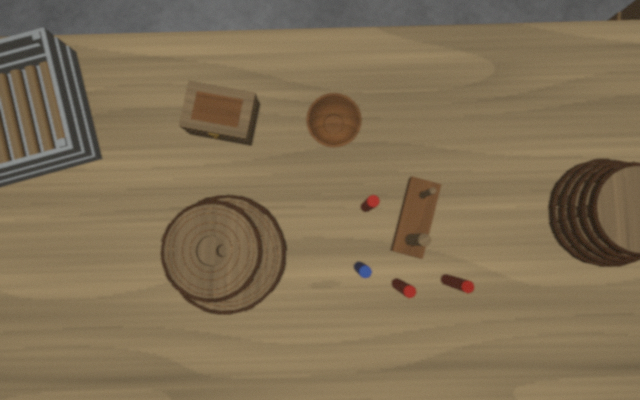

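View pics/wrist0.png

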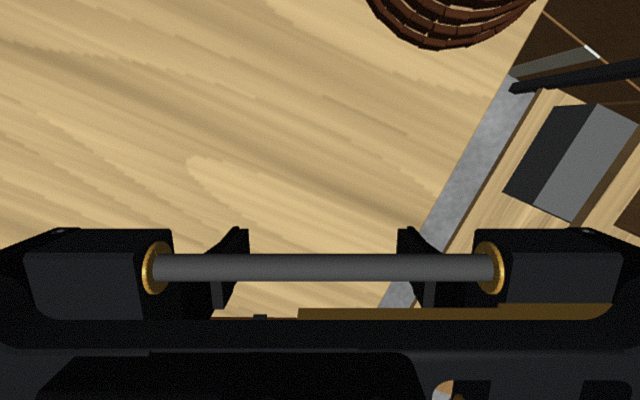

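```bash
python3 - <<'E'
import cv2
a=cv2.imread("pics/top0.png"); b=cv2.imread("pics/scene0.png")
cv2.imwrite("pics/c1.png",cv2.resize(a[160:320,340:500],None,fx=3.75,fy=3.75,interpolation=cv2.INTER_CUBIC))
cv2.imwrite("pics/c2.png",cv2.resize(a[180:320,150:300],None,fx=4,fy=4,interpolation=cv2.INTER_CUBIC))
cv2.imwrite("pics/c3.png",cv2.resize(b[100:250,180:330],None,fx=4,fy=4,interpolation=cv2.INTER_CUBIC))
cv2.imwrite("pics/c4.png",cv2.resize(b[120:240,335:465],None,fx=5,fy=5,interpolation=cv2.INTER_CUBIC))
E
```

```text
(no output)
```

View pics/c1.png

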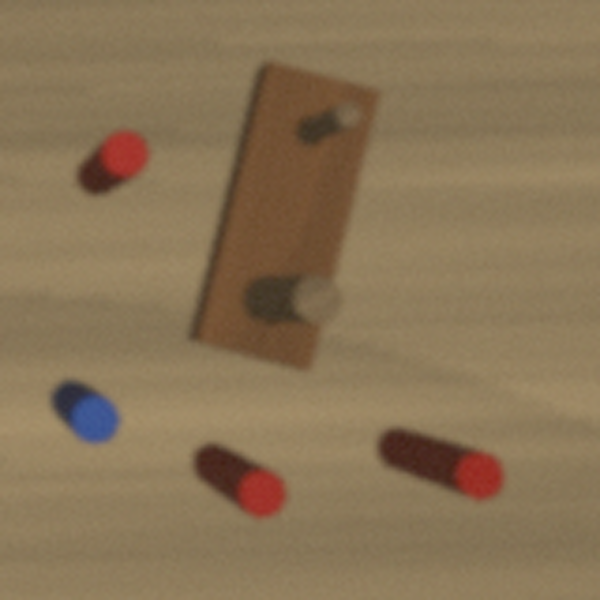

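View pics/c2.png

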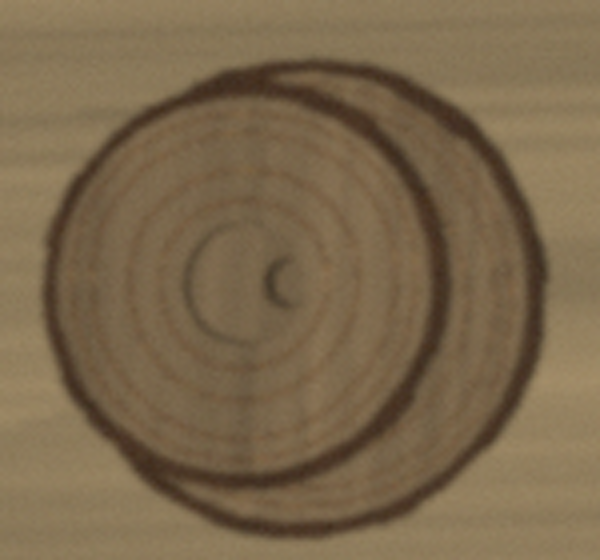

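View pics/c3.png

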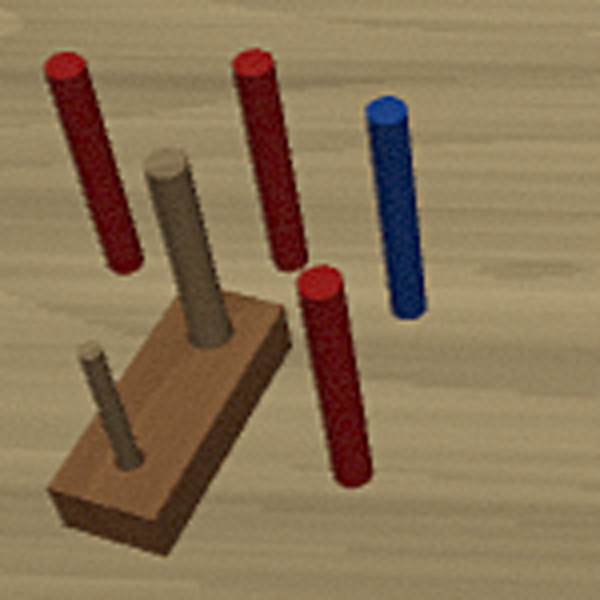

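View pics/c4.png

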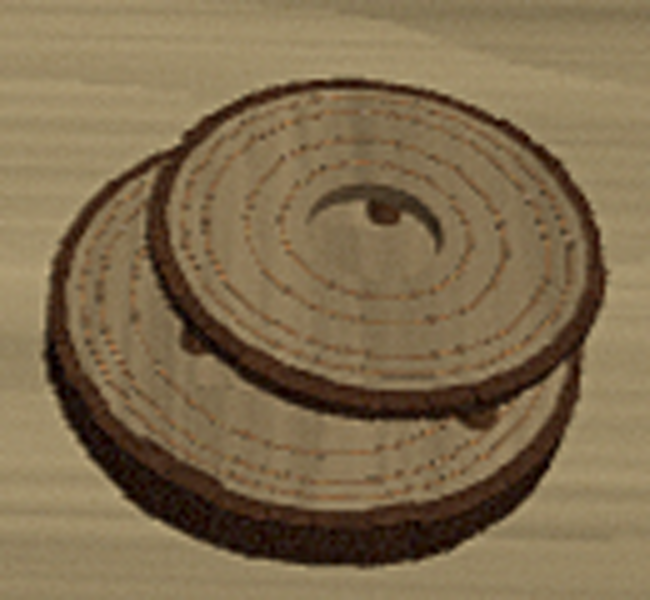

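```bash
cat > h.py <<'E'
import numpy as np,cv2
K={'top':(482.8129,321.85159,194.53309,np.array([[-2.54426705e-02,-9.99671997e-01,-2.92720490e-03],[-9.95625131e-01,2.56028030e-02,-8.98615286e-02],[8.99069984e-02,6.28081505e-04,-9.95949967e-01]]),np.array([-0.04947876,0.59884303,0.91739543])),
'scene':(390.29867,316.73811,196.4217,np.array([[-0.04187391,0.99910079,-0.00664775],[0.77490805,0.0282762,-0.63144118],[-0.63068541,-0.03159231,-0.77539528]]),np.array([0.07100331,-0.39420383,1.18393499]))}
def ray(c,u,v,z):
    f,cx,cy,R,t=K[c]; d=R.T@np.array([(u-cx)/f,(v-cy)/f,1]); o=-R.T@t
    return o+d*(z-o[2])/d[2]
def proj(c,X):
    f,cx,cy,R,t=K[c]; p=R@np.array(X)+t; return f*p[0]/p[2]+cx,f*p[1]/p[2]+cy
E
python3 - <<'E'
from h import *
np.set_printoptions(precision=4,suppress=True)
C1=lambda u,v:((u+.5)/3.75+340-.5,(v+.5)/3.75+160-.5)
C2=lambda u,v:((u+.5)/4+150-.5,(v+.5)/4+180-.5)
C3=lambda u,v:((u+.5)/4+180-.5,(v+.5)/4+100-.5)
C4=lambda u,v:((u+.5)/5+335-.5,(v+.5)/5+120-.5)
print('post top (top)',ray('top',*C1(317,299),.158),'scene',ray('scene',*C3(167,163),.158))
print('rod top',ray('top',*C1(348,115),.118),ray('scene',*C3(92,352),.118))
rc=[ray('top',*C1(*p),.034) for p in [(267,62),(380,92),(310,370),(194,338)]]
for a in rc: print(a)
print('rack c',np.mean(rc,0), [np.linalg.norm(rc[i]-rc[(i+1)%4]) for i in range(4)])
d=(rc[0]+rc[1]-rc[2]-rc[3])[:2]; d/=np.linalg.norm(d); print('axis',d,np.mean(rc,0)[:2]-.045*d)
print('slice top ctr (outer)',ray('top',*C2(248,284),.091),'scene', ray('scene',*C4(378,240),.091))
print('opening from edge',ray('top',*C2(184,284),.091),'hole left edge',ray('top',*C2(264,282),.034))
print('hole',ray('top',*C2(290,282),.034))
print('base ctr', ray('top',*C2(293,299),.034))
# fit of outer & opening from contrasts: predicted ellipse overlay
E
```

```text
post top (top) [ 0.5061 -0.2336  0.158 ] scene [ 0.5071 -0.2319  0.158 ]
rod top [ 0.5916 -0.2603  0.118 ] [ 0.5931 -0.258   0.118 ]
[ 0.6282 -0.2389  0.034 ]
[ 0.611  -0.2967  0.034 ]
[ 0.4691 -0.2542  0.034 ]
[ 0.4868 -0.1955  0.034 ]
rack c [ 0.5488 -0.2463  0.034 ] [np.float64(0.0603435206981853), np.float64(0.14815923101421696), np.float64(0.061259480701712485), np.float64(0.14782377891719448)]
axis [ 0.957  -0.2902] [ 0.5057 -0.2333]
slice top ctr (outer) [0.4951 0.1366 0.091 ] scene [0.5022 0.1405 0.091 ]
opening from edge [0.4958 0.1655 0.091 ] hole left edge [0.4947 0.1421 0.034 ]
hole [0.4944 0.1296 0.034 ]
base ctr [0.4863 0.1282 0.034 ]
```

```bash
python3 - <<'E'
from h import *
from scipy.spatial.transform import Rotation as Ro
np.set_printoptions(precision=4,suppress=True)
C1=lambda u,v:((u+.5)/3.75+340-.5,(v+.5)/3.75+160-.5)
C3=lambda u,v:((u+.5)/4+180-.5,(v+.5)/4+100-.5)
for n,a,b in [('redbowl',(126,153),(321,281)),('blue',(95,420),(386,110)),('redmid',(262,494),(254,62)),('redfar',(480,475),(66,66))]:
    for z in (.13,.15,.16): print(n,z,ray('top',*C1(*a),z)[:2],ray('scene',*C3(*b),z)[:2])
R=Ro.from_rotvec([-3.0735,-.6419,.0007]).as_matrix(); print(R)
a=cv2.imread("pics/top0.png");s=4
c=cv2.resize(a[180:320,150:300],None,fx=s,fy=s,interpolation=cv2.INTER_CUBIC)
for X,r,col in [((.4955,.1380,.091),.027,(0,0,255)),((.4944,.1296,.034),.012,(255,0,0)),((.4955,.1380,.091),.09,(0,255,0)),((.4955,.1380,.034),.114,(0,255,255))]:
    t=np.linspace(0,6.283,90)
    P=np.array([proj('top',(X[0]+r*np.cos(k),X[1]+r*np.sin(k),X[2])) for k in t]); P=(P-[150,180]+.5)*s-.5
    for p in P: c[int(round(p[1])),int(round(p[0]))]=col
cv2.imwrite('pics/o2.png',c)
b=cv2.imread("pics/scene0.png");s=5
c=cv2.resize(b[120:240,335:465],None,fx=s,fy=s,interpolation=cv2.INTER_CUBIC)
for X,r,col in [((.4955,.1380,.091),.027,(0,0,255)),((.4944,.1296,.034),.012,(255,0,0)),((.4955,.1380,.091),.09,(0,255,0))]:
    P=np.array([proj('scene',(X[0]+r*np.cos(k),X[1]+r*np.sin(k),X[2])) for k in t]); P=(P-[335,120]+.5)*s-.5
    for p in P: c[int(round(p[1])),int(round(p[0]))]=col
cv2.imwrite('pics/o4.png',c)
E
```

```text
redbowl 0.13 [ 0.5755 -0.1539] [ 0.5555 -0.1545]
redbowl 0.15 [ 0.574  -0.1518] [ 0.5741 -0.1496]
redbowl 0.16 [ 0.5732 -0.1507] [ 0.5833 -0.1471]
blue 0.13 [ 0.4534 -0.1354] [ 0.4331 -0.1369]
blue 0.15 [ 0.4548 -0.1338] [ 0.4561 -0.1326]
blue 0.16 [ 0.4555 -0.1329] [ 0.4676 -0.1305]
redmid 0.13 [ 0.4181 -0.2104] [ 0.3967 -0.2121]
redmid 0.15 [ 0.4203 -0.2069] [ 0.4211 -0.2051]
redmid 0.16 [ 0.4214 -0.2052] [ 0.4333 -0.2015]
redfar 0.13 [ 0.4241 -0.3101] [ 0.4034 -0.3127]
redfar 0.15 [ 0.4262 -0.3043] [ 0.4276 -0.3019]
redfar 0.16 [ 0.4273 -0.3013] [ 0.4397 -0.2965]
[[ 0.9164  0.4002 -0.0008]
 [ 0.4002 -0.9164  0.0016]
 [-0.0001 -0.0018 -1.    ]]
```

View pics/o2.png

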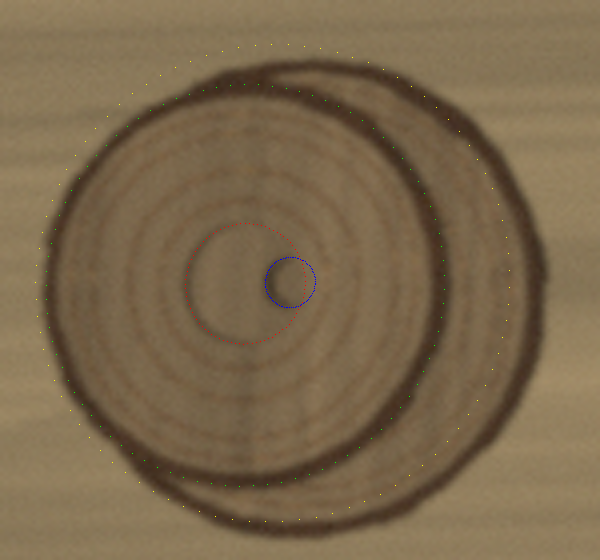

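View pics/o4.png

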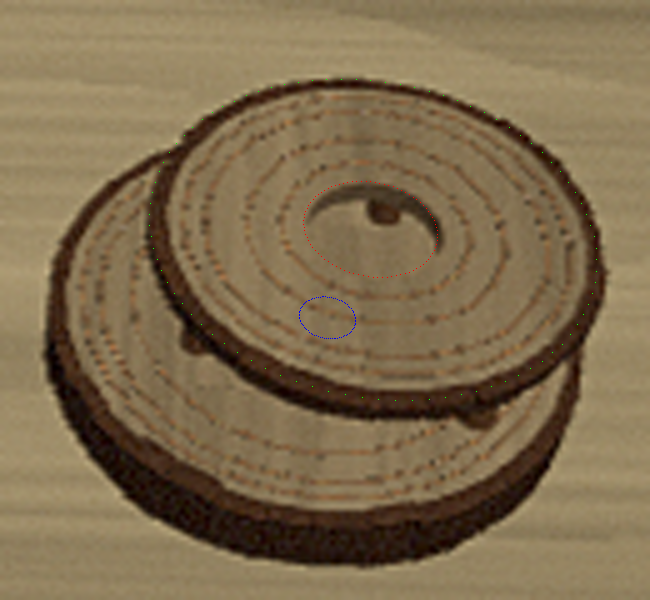

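Emit:
{"fn": "play_rows", "kwargs": {"series": [60,0.03,-0.019,0,0,0,0,60,0.067,-0.042,0,0,0,0,60,0.104,-0.065,0,0,0,0,60,0.141,-0.089,0,0,0,0,60,0.178,-0.112,0,0,0,0,60,0.215,-0.135,0,0,0,0,60,0.252,-0.159,0,0,0,0,60,0.285,-0.18,0,0,0,0,60,0.3,-0.189,0,0,0,0,60,0.3,-0.189,0,0,0,0]}}

```text
time: 0.98
position: [0.464, -0.2944, 0.1958]
tool_rot: [-3.069, -0.66, -0.005]
ft_force: [-0.2, 0.2, 0.8]
grip_width: 0.6
```

```bash
cat >> h.py <<'E'
def st():
    from bench import get_state
    from scipy.spatial.transform import Rotation as Ro
    s=get_state(); R=Ro.from_rotvec(s['tool_rot']).as_matrix()
    print('t',round(s['time'],2),'p',s['position'].round(4),'rv',s['tool_rot'].round(4),'F',s['ft_force'].round(2),'T',s['torque'].round(2),'g',round(s['grip_width'],3)); return s,R
def snap(n,f):
    from bench import get_image
    d=get_image(n); cv2.imwrite('pics/'+f,d['frame'][:,:,::-1]); K[n]=(d['fx'],d['cx'],d['cy'],d['R'],d['t']); return d
E
python3 - <<'E'
from h import *
np.set_printoptions(precision=4,suppress=True)
snap('wrist','w1.png')
s,R=st(); print(R); print('qd',s['qd'])
print(proj('wrist',(.506,-.2335,.158)),-K['wrist'][3].T@K['wrist'][4])
d=np.array([.506,-.2335,0])-s['position']; print(R.T@np.array([d[0],d[1],0]))
E
```

```text
t 1.03 p [ 0.4617 -0.2983  0.1956] rv [-3.0719 -0.6539 -0.0012] F [-0.41 -0.21  0.1 ] T [-0.04  0.01 -0.01] g 0.599
[[ 0.9133  0.4073  0.0006]
 [ 0.4073 -0.9133  0.001 ]
 [ 0.0009 -0.0007 -1.    ]]
qd [ 0.0443  0.0083  0.0752 -0.0026  0.0376  0.0027  0.0186]
(np.float64(272.2788951410105), np.float64(130.58993390586355)) [ 0.528  -0.2657  0.386 ]
[ 0.0668 -0.0411  0.0001]
```

View pics/w1.png

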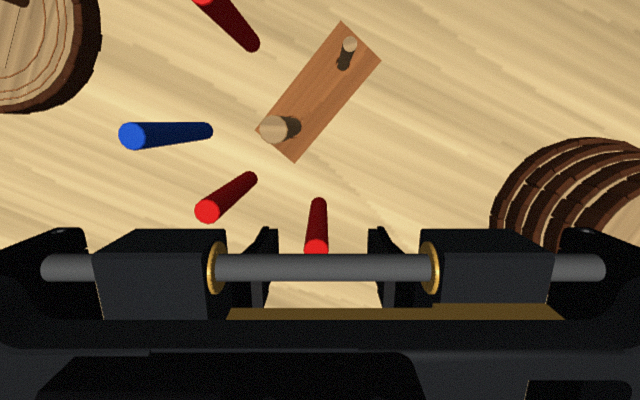

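Emit:
{"fn": "play_rows", "kwargs": {"series": [60,0.03,-0.019,0,0,0,0,60,0.055,-0.034,0,0,0,0,60,0.07,-0.044,0,0,0,0,60,0.07,-0.044,0,0,0,0,60,0.07,-0.044,0,0,0,0,60,0.07,-0.044,0,0,0,0]}}

```text
time: 1.53
position: [0.5048, -0.2362, 0.1953]
tool_rot: [3.075, 0.638, -0.002]
ft_force: [-0.7, -0.3, 0.9]
grip_width: 0.602
```

```bash
python3 - <<'E'
from h import *
np.set_printoptions(precision=4,suppress=True)
snap('wrist','w2.png')
s,R=st(); print(R)
print(proj('wrist',(.506,-.2335,.158)))
d=np.array([.506,-.2335,0])-s['position']; print(R.T@np.array([d[0],d[1],0]))
E
```

```text
t 1.58 p [ 0.5047 -0.2364  0.1954] rv [ 3.0756  0.6371 -0.0018] F [-0.03  0.35 -0.48] T [-0.04 -0.    0.01] g 0.603
[[ 0.9177  0.3973 -0.001 ]
 [ 0.3973 -0.9177 -0.0009]
 [-0.0012  0.0004 -1.    ]]
(np.float64(320.70160570675955), np.float64(208.63955557068869))
[ 0.0023 -0.0021 -0.    ]
```

View pics/w2.png

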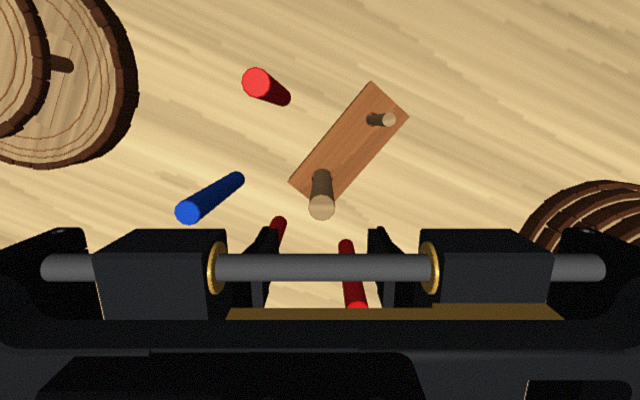

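Emit:
{"fn": "play_rows", "kwargs": {"series": [60,0.0023,-0.0021,0.01,0,0,0,60,0.0023,-0.0021,0.028,0,0,0,60,0.0023,-0.0021,0.05,0,0,0,60,0.0023,-0.0021,0.07,0,0,0,60,0.0023,-0.0021,0.083,0,0,0,60,0.0023,-0.0021,0.089,0,0,0,60,0.0023,-0.0021,0.089,0,0,0,60,0.0023,-0.0021,0.089,0,0,0,60,0.0023,-0.0021,0.089,0,0,0], "force": 15}}

```text
time: 2.33
position: [0.5078, -0.2318, 0.1076]
tool_rot: [3.074, 0.641, 0.002]
ft_force: [-0.9, -0.2, -0.3]
grip_width: 0.599
```

```bash
python3 - <<'E'
from h import *
np.set_printoptions(precision=4,suppress=True)
snap('wrist','w3.png')
s,R=st(); 
d=np.array([.506,-.2335,0])-s['position']; print(R.T@np.array([d[0],d[1],0]))
E
```

```text
t 2.38 p [ 0.508  -0.2318  0.1078] rv [3.0739 0.6414 0.0026] F [-0.34 -0.32  0.77] T [-0.   -0.03 -0.03] g 0.6
[-0.0025  0.0008 -0.    ]
```

View pics/w3.png

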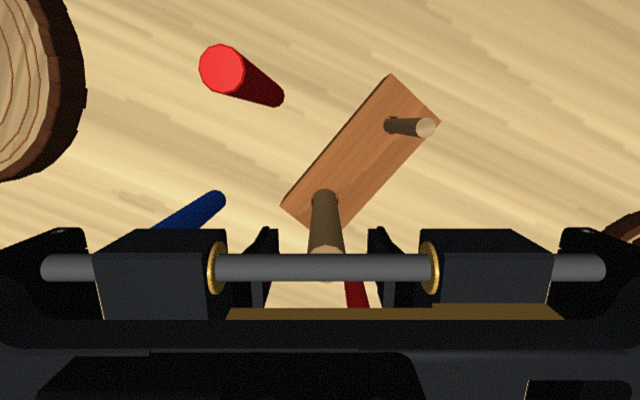

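Emit:
{"fn": "play_rows", "kwargs": {"series": [60,-0.002,0,0,0,0,0,50,-0.002,0,0,0,0,0,40,-0.002,0,0,0,0,0,10,-0.002,0,0,0,0,0,10,-0.002,0,0,0,0,0,10,-0.002,0,0,0,0,0,10,-0.002,0,0,0,0,0,10,-0.002,0,0,0,0,0], "force": 15}}

```text
time: 3.05
position: [0.5054, -0.232, 0.1067]
tool_rot: [3.075, 0.642, 0.0]
ft_force: [-0.2, -0.5, 0.7]
grip_width: 0.25
```

```bash
python3 - <<'E'
from h import *
np.set_printoptions(precision=4,suppress=True)
s,R=st(); print(R)
d=np.array([.506,-.2335,0])-s['position']; print(R.T@np.array([d[0],d[1],0]))
E
```

```text
t 3.05 p [ 0.5054 -0.232   0.1067] rv [3.0751 0.6424 0.    ] F [-0.22 -0.52  0.69] T [-0.01 -0.01  0.03] g 0.25
[[ 0.9164  0.4003  0.    ]
 [ 0.4003 -0.9164 -0.0001]
 [-0.      0.0001 -1.    ]]
[-0.0001  0.0016  0.    ]
```

Emit:
{"fn": "play_rows", "kwargs": {"series": [10,0,0,-0.006,0,0,0,10,0,0,-0.018,0,0,0,10,0,0,-0.036,0,0,0,10,0,0,-0.06,0,0,0,10,0,0,-0.085,0,0,0,10,0,0,-0.11,0,0,0,10,0,0,-0.135,0,0,0,10,0,0,-0.155,0,0,0,10,0,0,-0.165,0,0,0,10,0,0,-0.165,0,0,0]}}

```text
time: 3.88
position: [0.5068, -0.2324, 0.2752]
tool_rot: [3.072, 0.642, 0.007]
ft_force: [0.5, 1.1, -0.8]
grip_width: 0.248
```

```bash
python3 - <<'E'
from h import *
np.set_printoptions(precision=4,suppress=True)
snap('scene','s4.png');snap('wrist','w4.png')
s,R=st(); 
d=np.array([.4944,.1296,0])-s['position']; print(R.T@np.array([d[0],d[1],0]))
a=cv2.imread('pics/s4.png'); cv2.imwrite('pics/s4c.png',cv2.resize(a[20:220,150:420],None,fx=2.9,fy=2.9))
E
```

```text
t 3.98 p [ 0.5052 -0.2319  0.2713] rv [-3.0751 -0.6423  0.0005] F [-0.29  0.11 -0.59] T [-0.    0.06 -0.04] g 0.248
[ 0.1348 -0.3356  0.    ]
```

View pics/s4c.png

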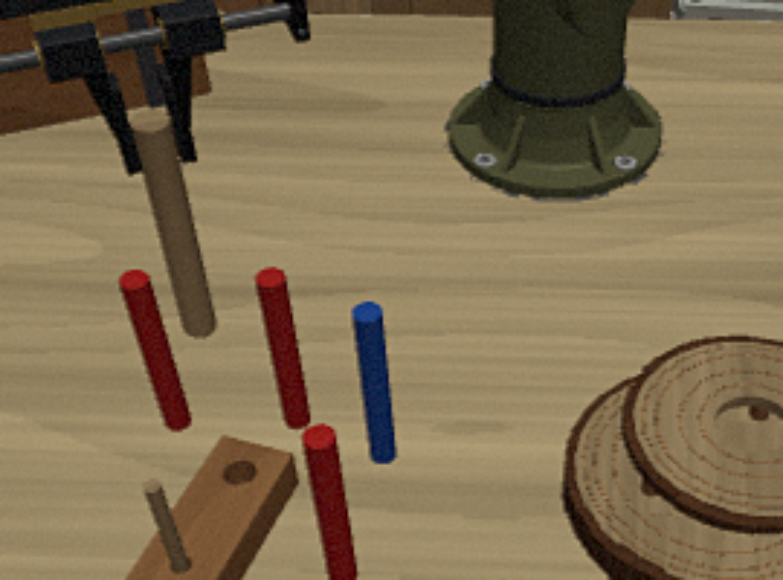

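View pics/w4.png

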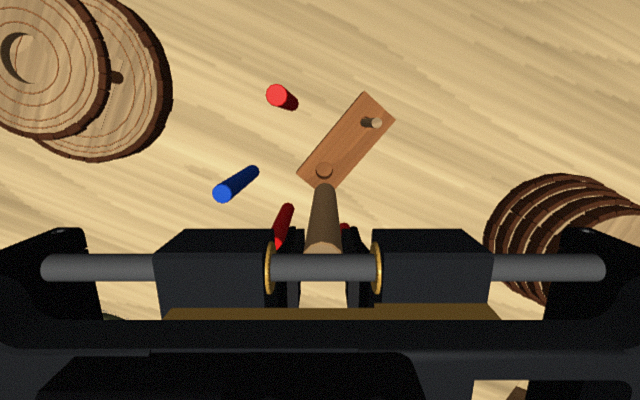

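Emit:
{"fn": "play_rows", "kwargs": {"series": [10,0.007,-0.017,0,0,0,0,10,0.021,-0.052,0,0,0,0,10,0.035,-0.087,0,0,0,0,10,0.05,-0.124,0,0,0,0,10,0.064,-0.16,0,0,0,0,10,0.078,-0.195,0,0,0,0,10,0.093,-0.232,0,0,0,0,10,0.107,-0.266,0,0,0,0,10,0.121,-0.301,0,0,0,0,10,0.129,-0.321,0,0,0,0]}}

```text
time: 4.82
position: [0.493, 0.1188, 0.27]
tool_rot: [-3.072, -0.65, 0.004]
ft_force: [0.2, 0.5, -0.3]
grip_width: 0.252
```

Emit:
{"fn": "play_rows", "kwargs": {"series": [10,0.005,-0.012,0,0,0,0,10,0.006,-0.015,0,0,0,0,10,0.006,-0.015,0,0,0,0,10,0.006,-0.015,0,0,0,0,10,0.006,-0.015,0,0,0,0,10,0.006,-0.015,0,0,0,0]}}

```text
time: 5.32
position: [0.4948, 0.1282, 0.2712]
tool_rot: [3.076, 0.638, -0.001]
ft_force: [-1.2, -0.4, -0.1]
grip_width: 0.245
```

```bash
python3 - <<'E'
from h import *
np.set_printoptions(precision=4,suppress=True)
for i in range(1): snap('scene','s5.png');snap('wrist','w5.png');snap('top','t5.png')
s,R=st(); print(R)
d=np.array([.4944,.1296,0])-s['position']; print(R.T@np.array([d[0],d[1],0]))
p=s['position']; f=p+R@[0,0,.0987]; print('foot nominal',f, 'scene px',proj('scene',f),'edge',proj('scene',p-R@[0,0,.0513]))
a=cv2.imread('pics/s5.png'); cv2.imwrite('pics/s5c.png',cv2.resize(a[40:220,320:480],None,fx=3.3,fy=3.3,interpolation=cv2.INTER_CUBIC))
E
```

```text
t 5.47 p [0.4948 0.129  0.2716] rv [ 3.0755  0.6399 -0.0002] F [ 0.06 -0.41 -0.31] T [0.04 0.03 0.03] g 0.25
[[ 0.917   0.3988 -0.0001]
 [ 0.3988 -0.917  -0.0002]
 [-0.0001  0.0002 -1.    ]]
[-0.0001 -0.0007 -0.    ]
foot nominal [0.4948 0.129  0.1729] scene px (np.float64(411.4360441716526), np.float64(134.54581077621222)) edge (np.float64(428.6668693116951), np.float64(63.02462532253213))
```

View pics/s5c.png

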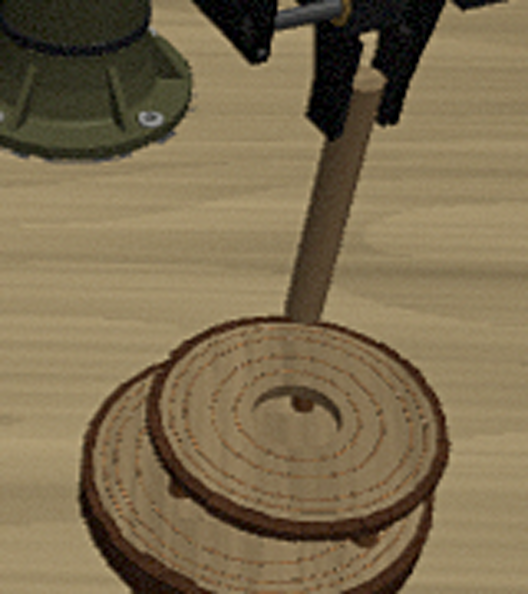

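View pics/w5.png

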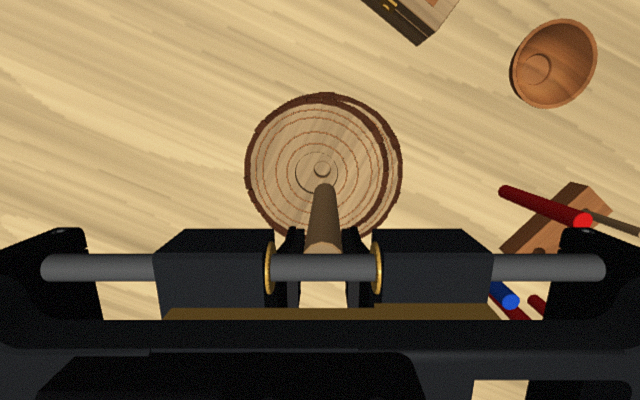

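View pics/t5.png

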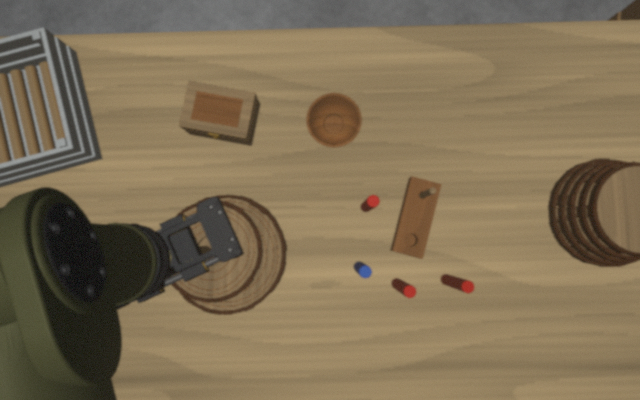

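```bash
python3 - <<'E'
import cv2
a=cv2.imread('pics/w5.png'); cv2.imwrite('pics/w5c.png',cv2.resize(a[130:230,270:380],None,fx=6,fy=6,interpolation=cv2.INTER_CUBIC))
E
```

```text
(no output)
```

View pics/w5c.png

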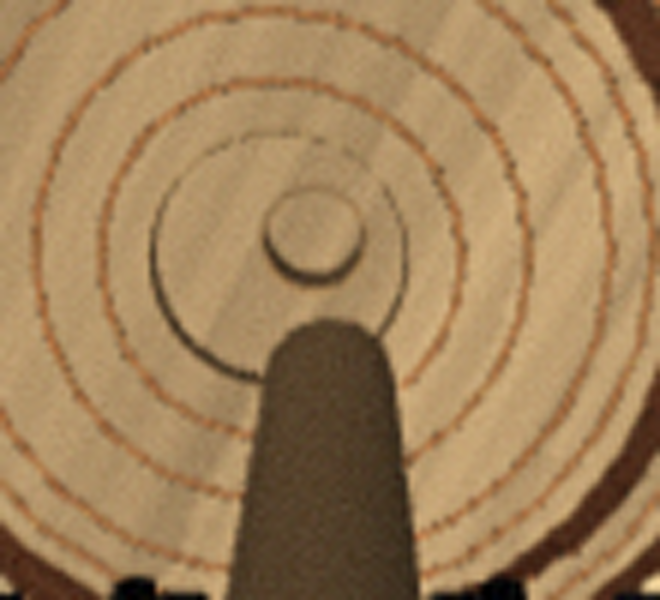

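```bash
python3 - <<'E'
from h import *
np.set_printoptions(precision=4,suppress=True)
snap('wrist','w6.png'); s,R=st()
C=lambda u,v:((u+.5)/6+270-.5,(v+.5)/6+130-.5)
print('hole',ray('wrist',*C(314,236),.034),'opening',ray('wrist',*C(280,257),.091))
p=s['position']
a=cv2.imread('pics/w6.png');c=cv2.resize(a[130:230,270:380],None,fx=6,fy=6,interpolation=cv2.INTER_CUBIC)
t=np.linspace(0,6.283,80)
def circ(X,r,col):
    for k in t:
        q=proj('wrist',(X[0]+r*np.cos(k),X[1]+r*np.sin(k),X[2])); u=int((q[0]-270+.5)*6);v=int((q[1]-130+.5)*6)
        if 0<=u<660 and 0<=v<600:c[v,u]=col
h=ray('wrist',*C(314,236),.034);o=ray('wrist',*C(280,257),.091)
circ(h,.0135,(255,0,0));circ(o,.027,(0,0,255))
f=p+R@[0,0,.0987]; circ(f,.0085,(0,255,0)); circ(f+[0,0,.0025],.011,(0,255,255)); circ(f+[0,0,.05],.011,(0,255,255))
cv2.imwrite('pics/w6c.png',c)
E
```

```text
t 5.52 p [0.4947 0.1293 0.2716] rv [3.0754 0.6406 0.    ] F [-0.09  0.49 -0.04] T [-0.02 -0.02 -0.01] g 0.248
hole [0.4961 0.1313 0.034 ] opening [0.4976 0.1396 0.091 ]
```

View pics/w6c.png

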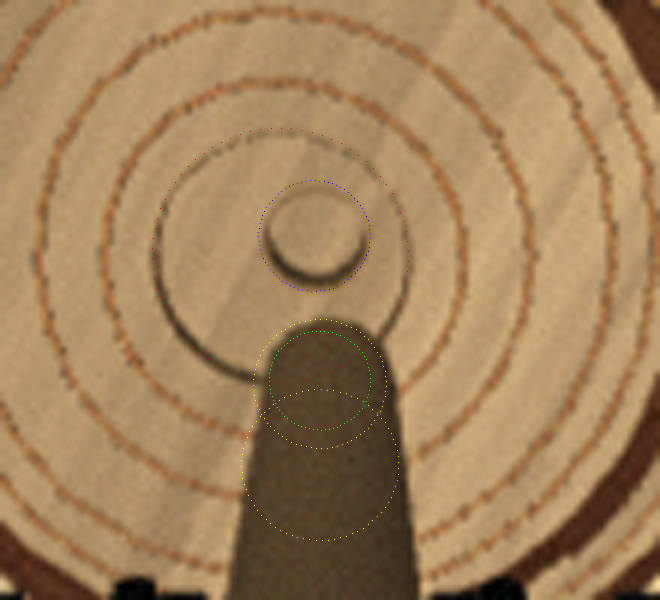

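Emit:
{"fn": "play_rows", "kwargs": {"series": [10,0.0013,-0.0015,0.006,0,0,0,10,0.0013,-0.0015,0.02,0,0,0,10,0.0013,-0.0015,0.035,0,0,0,10,0.0013,-0.0015,0.05,0,0,0,10,0.0013,-0.0015,0.06,0,0,0,10,0.0013,-0.0015,0.06,0,0,0,10,0.0013,-0.0015,0.06,0,0,0,10,0.0013,-0.0015,0.06,0,0,0]}}

```text
time: 6.18
position: [0.4957, 0.1321, 0.2124]
tool_rot: [3.075, 0.642, 0.002]
ft_force: [0.6, 0.2, -0.9]
grip_width: 0.246
```

```bash
python3 - <<'E'
from h import *
np.set_printoptions(precision=4,suppress=True)
snap('wrist','w7.png'); s,R=st(); print(R[:,2])
h=(.4961,.1313,.034);print('hole pred',proj('wrist',h),'foot',proj('wrist',s['position']+R@[0,0,.0987]))
a=cv2.imread('pics/w7.png');c=cv2.resize(a[130:260,270:380],None,fx=4.5,fy=4.5,interpolation=cv2.INTER_CUBIC)
cv2.imwrite('pics/w7c.png',c)
E
```

```text
t 6.23 p [0.4958 0.1321 0.2126] rv [3.0751 0.6423 0.0025] F [-0.34  0.93 -0.06] T [-0.02 -0.03  0.03] g 0.249
[ 0.0016  0.0002 -1.    ]
hole pred (np.float64(323.6444355322006), np.float64(178.17127046489293)) foot (np.float64(323.12349354643555), np.float64(192.94953154437474))
```

View pics/w7c.png

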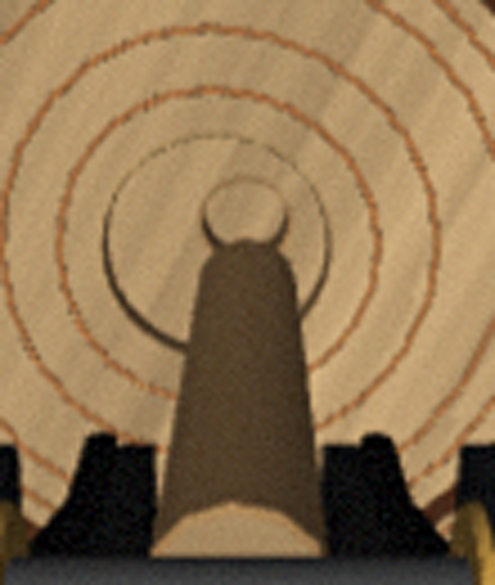

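```bash
python3 - <<'E'
from h import *
np.set_printoptions(precision=2,suppress=True)
snap('wrist','w8.png'); s,R=st()
a=cv2.imread('pics/w8.png').astype(float).mean(2)
p=s['position']
for k in [.0,.01,.02,.03,.04,.05,.06]:
    X=p+R@[0,0,.0987-k-.0025]
    # silhouette left/right predicted
    u,v=proj('wrist',X); l=proj('wrist',X-R@[0,.011,0]);r=proj('wrist',X+R@[0,.011,0])
    row=a[int(round(v))-1:int(round(v))+2].mean(0); row=np.convolve(row,[1/3]*3,'same'); g=np.diff(row)
    i=int(round(l[0]));j=int(round(r[0]))
    wl=g[i-7:i+7];wr=g[j-7:j+7]
    sub=lambda w,b,sg:(b+np.sum(np.arange(len(w))*np.clip(sg*w-2,0,None)**2)/np.sum(np.clip(sg*w-2,0,None)**2)+.5)
    L=sub(wl,i-7,-1);Rr=sub(wr,j-7,1)
    print(k,'v',round(v,1),'pred',round(l[0],1),round(r[0],1),'meas',round(L,1),round(Rr,1),'off mm',round(((L+Rr)/2-(l[0]+r[0])/2)/(r[0]-l[0])*22,2))
E
```

```text
t 6.28 p [0.5  0.13 0.21] rv [3.08 0.64 0.  ] F [-0.51  0.96 -0.74] T [-0.04 -0.04  0.  ] g 0.25
0.0 v 193.7 pred 312.1 334.2 meas 313.4 335.8 off mm 1.48
0.01 v 196.2 pred 311.7 334.5 meas 313.0 337.5 off mm 2.05
0.02 v 198.8 pred 311.3 335.0 meas 312.4 338.1 off mm 1.96
0.03 v 201.7 pred 310.9 335.4 meas 312.0 336.7 off mm 1.07
0.04 v 204.8 pred 310.4 335.9 meas 307.8 337.0 off mm -0.69
0.05 v 208.1 pred 310.0 336.4 meas 309.1 337.3 off mm 0.03
0.06 v 211.7 pred 309.4 336.9 meas 310.0 338.2 off mm 0.75
```

Emit:
{"fn": "play_rows", "kwargs": {"series": [10,0,0,0.006,0,0,0,10,0,0,0.016,0,0,0,10,0,0,0.028,0,0,0,10,0,0,0.04,0,0,0,10,0,0,0.052,0,0,0,10,0,0,0.06,0,0,0,10,0,0,0.062,0,0,0,10,0,0,0.062,0,0,0,10,0,0,0.062,0,0,0]}}

```text
time: 7.03
position: [0.4954, 0.132, 0.1497]
tool_rot: [-3.075, -0.642, -0.0]
ft_force: [0.2, -1.1, -0.2]
grip_width: 0.248
```

```bash
python3 - <<'E'
from h import *
np.set_printoptions(precision=4,suppress=True)
snap('wrist','w9.png'); s,R=st(); print(R[:,2])
h=(.4961,.1313,.034);print('hole pred',proj('wrist',h),'foot',proj('wrist',s['position']+R@[0,0,.0987]))
a=cv2.imread('pics/w9.png');c=cv2.resize(a[130:260,260:390],None,fx=4.5,fy=4.5,interpolation=cv2.INTER_CUBIC)
cv2.imwrite('pics/w9c.png',c)
E
```

```text
t 7.08 p [0.4957 0.132  0.1501] rv [3.0752 0.6423 0.0015] F [-0.6  -0.01 -1.12] T [-0.03 -0.01  0.03] g 0.247
[ 0.0009  0.0002 -1.    ]
hole pred (np.float64(323.8954670367899), np.float64(188.92311074997397)) foot (np.float64(323.15545500984297), np.float64(192.85576980060998))
```

View pics/w9c.png

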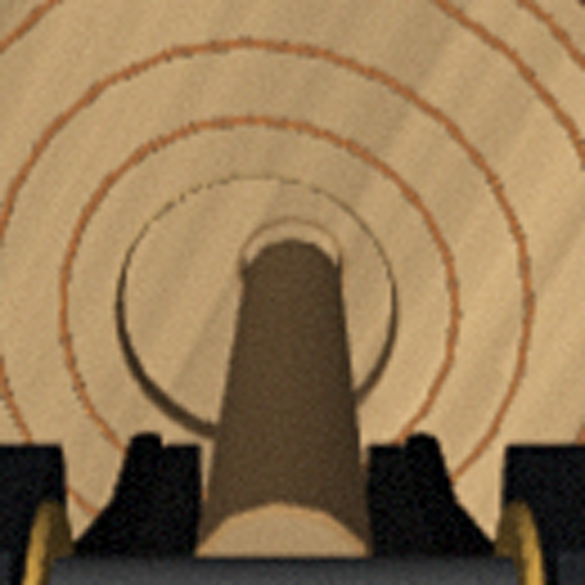

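Emit:
{"fn": "play_rows", "kwargs": {"series": [10,0,0,0.004,0,0,0,10,0,0,0.009,0,0,0,10,0,0,0.013,0,0,0,10,0,0,0.015,0,0,0,10,0,0,0.016,0,0,0,10,0,0,0.017,0,0,0,10,0,0,0.018,0,0,0,10,0,0,0.019,0,0,0,10,0,0,0.019,0,0,0]}}

```text
time: 7.83
position: [0.4952, 0.1318, 0.1305]
tool_rot: [3.075, 0.642, -0.0]
ft_force: [-0.1, -0.3, -0.8]
grip_width: 0.245
```

```bash
python3 - <<'E'
from h import *
s,R=st()
E
```

```text
t 7.83 p [0.4952 0.1318 0.1305] rv [ 3.0751e+00  6.4230e-01 -2.0000e-04] F [-0.1  -0.33 -0.81] T [ 0.05 -0.03  0.01] g 0.245
```

Emit:
{"fn": "play_rows", "kwargs": {"series": [10,0,0,0.001,0,0,0,10,0,0,0.002,0,0,0,10,0,0,0.003,0,0,0,10,0,0,0.004,0,0,0,10,0,0,0.005,0,0,0,10,0,0,0.005,0,0,0]}}

```text
time: 8.33
position: [0.495, 0.1317, 0.1253]
tool_rot: [3.075, 0.642, -0.001]
ft_force: [-0.3, -0.8, -1.3]
grip_width: 0.248
```

```bash
python3 - <<'E'
from h import *
snap('wrist','w10.png');s,R=st();st()
a=cv2.imread('pics/w10.png');c=cv2.resize(a[130:260,260:390],None,fx=4.5,fy=4.5,interpolation=cv2.INTER_CUBIC)
cv2.imwrite('pics/w10c.png',c)
E
```

```text
t 8.38 p [0.4951 0.1318 0.1255] rv [ 3.0752e+00  6.4220e-01 -4.0000e-04] F [-0.27  0.55 -0.75] T [-0.06  0.06  0.03] g 0.247
t 8.38 p [0.4951 0.1318 0.1255] rv [ 3.0752e+00  6.4220e-01 -4.0000e-04] F [-0.27  0.55 -0.75] T [-0.06  0.06  0.03] g 0.247
```

View pics/w10c.png

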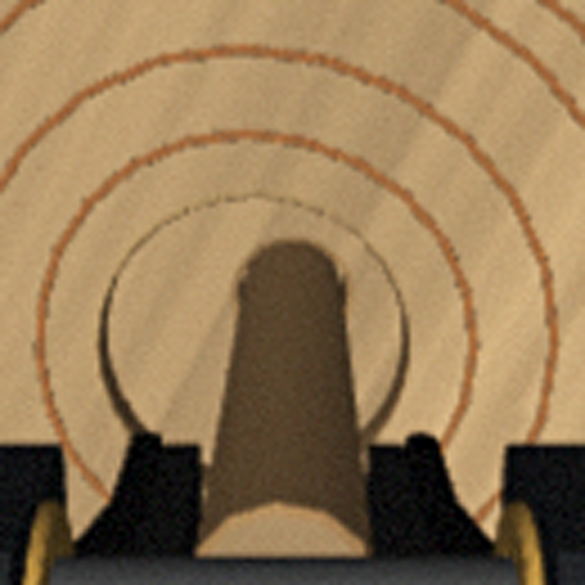

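Emit:
{"fn": "play_rows", "kwargs": {"series": [10,0,0,0.0015,0,0,0,10,0,0,0.003,0,0,0,10,0,0,0.0045,0,0,0,10,0,0,0.006,0,0,0,10,0,0,0.007,0,0,0,10,0,0,0.008,0,0,0,10,0,0,0.008,0,0,0]}}

```text
time: 8.97
position: [0.495, 0.1318, 0.1173]
tool_rot: [3.075, 0.642, -0.001]
ft_force: [-0.4, 0.3, -0.8]
grip_width: 0.252
```

```bash
python3 - <<'E'
from h import *
s,R=st()
E
```

```text
t 8.97 p [0.495  0.1318 0.1173] rv [ 3.0752e+00  6.4240e-01 -7.0000e-04] F [-0.43  0.26 -0.83] T [0.   0.02 0.04] g 0.252
```

Emit:
{"fn": "play_rows", "kwargs": {"series": [10,0,0,0.001,0,0,0,10,0,0,0.002,0,0,0,10,0,0,0.003,0,0,0,10,0,0,0.004,0,0,0,10,0,0,0.005,0,0,0,10,0,0,0.006,0,0,0,10,0,0,0.006,0,0,0]}}

```text
time: 9.55
position: [0.4951, 0.1318, 0.1114]
tool_rot: [3.075, 0.642, -0.0]
ft_force: [-0.4, -0.2, -0.4]
grip_width: 0.247
```

```bash
python3 - <<'E'
from h import *
s,R=st()
E
```

```text
t 9.55 p [0.4951 0.1318 0.1114] rv [ 3.0751e+00  6.4240e-01 -5.0000e-04] F [-0.36 -0.19 -0.41] T [-0.02  0.05 -0.04] g 0.247
```

Emit:
{"fn": "play_rows", "kwargs": {"series": [10,0,0,0.0005,0,0,0,10,0,0,0.001,0,0,0,10,0,0,0.0015,0,0,0,10,0,0,0.002,0,0,0,10,0,0,0.002,0,0,0]}}

```text
time: 9.97
position: [0.4951, 0.1318, 0.1095]
tool_rot: [3.075, 0.642, -0.0]
ft_force: [-0.5, -0.5, 0.0]
grip_width: 0.245
```

Emit:
{"fn": "play_rows", "kwargs": {"series": [10,0,0,0.0003,0,0,0,10,0,0,0.0006,0,0,0,10,0,0,0.0006,0,0,0]}}

```text
time: 10.22
position: [0.4952, 0.1318, 0.1089]
tool_rot: [3.075, 0.642, -0.0]
ft_force: [-0.5, 0.7, -1.0]
grip_width: 0.248
```

Emit:
{"fn": "play_rows", "kwargs": {"series": [10,0,0,0.0003,0,0,0,10,0,0,0.0006,0,0,0,10,0,0,0.0006,0,0,0]}}

```text
time: 10.47
position: [0.4954, 0.1319, 0.1086]
tool_rot: [3.075, 0.642, 0.001]
ft_force: [-0.6, -0.3, 1.3]
grip_width: 0.248
```

Emit:
{"fn": "play_rows", "kwargs": {"series": [10,0,0,0.0003,0,0,0,10,0,0,0.0005,0,0,0,10,0,0,0.0005,0,0,0]}}

```text
time: 10.72
position: [0.4957, 0.132, 0.1086]
tool_rot: [3.075, 0.642, 0.002]
ft_force: [-1.4, -0.6, 5.5]
grip_width: 0.246
```

Emit:
{"fn": "play_rows", "kwargs": {"series": [10,0,0,-0.0006,0,0,0,10,0,0,-0.0006,0,0,0,10,0,0,-0.0006,0,0,0]}}

```text
time: 10.97
position: [0.4953, 0.1318, 0.1086]
tool_rot: [3.075, 0.642, 0.0]
ft_force: [-0.8, -0.0, 2.5]
grip_width: 0.246
```

Emit:
{"fn": "play_rows", "kwargs": {"series": [28,0,0,0,0,0,0,30,0,0,0,0,0,0,34,0,0,0,0,0,0,40,0,0,0,0,0,0,50,0,0,0,0,0,0,60,0,0,0,0,0,0,60,0,0,0,0,0,0,60,0,0,0,0,0,0]}}

```text
time: 11.63
position: [0.4952, 0.1318, 0.1085]
tool_rot: [3.075, 0.642, -0.0]
ft_force: [0.1, 1.0, -0.4]
grip_width: 0.571
```

```bash
python3 - <<'E'
from h import *
snap('wrist','w11.png');snap('scene','s11.png');s,R=st()
a=cv2.imread('pics/s11.png');c=cv2.resize(a[60:240,320:480],None,fx=3.3,fy=3.3,interpolation=cv2.INTER_CUBIC)
cv2.imwrite('pics/s11c.png',c)
E
```

```text
t 11.73 p [0.4952 0.1318 0.1085] rv [ 3.0751e+00  6.4230e-01 -1.0000e-04] F [-0.11 -0.01 -1.  ] T [ 0.01 -0.06  0.08] g 0.588
```

View pics/w11.png

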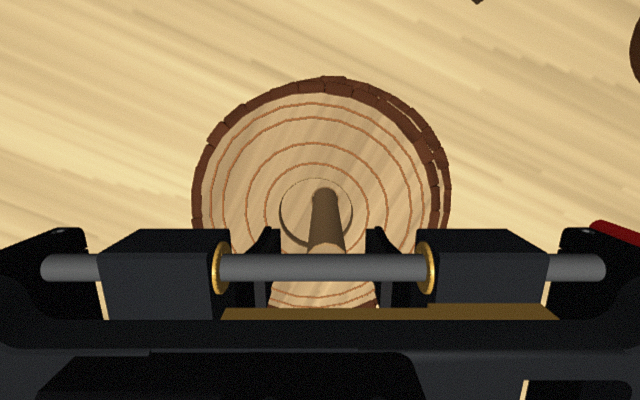

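View pics/s11c.png

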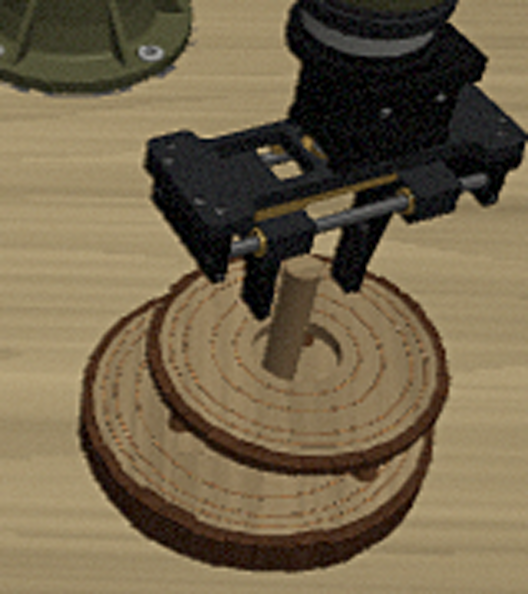

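Post stands free between the open fingers. Retract straight up.

Emit:
{"fn": "play_rows", "kwargs": {"series": [60,0,0,-0.006,0,0,0,60,0,0,-0.018,0,0,0,60,0,0,-0.036,0,0,0,60,0,0,-0.058,0,0,0,60,0,0,-0.085,0,0,0,60,0,0,-0.115,0,0,0,60,0,0,-0.14,0,0,0,60,0,0,-0.15,0,0,0,60,0,0,-0.15,0,0,0,60,0,0,-0.15,0,0,0]}}

```text
time: 12.57
position: [0.4952, 0.1318, 0.2587]
tool_rot: [3.075, 0.642, 0.001]
ft_force: [-0.1, -0.4, -0.8]
grip_width: 0.605
```

```bash
python3 - <<'E'
from h import *
snap('wrist','w12.png');snap('scene','s12.png');s,R=st()
t=np.array(proj('scene',(.4955,.131,.160)));f=np.array(proj('scene',(.4955,.131,.091)))
print('pred top px',t,'crop',(t-[320,60])*3.3,'at slice',(f-[320,60])*3.3)
a=cv2.imread('pics/s12.png');c=cv2.resize(a[60:240,320:480],None,fx=3.3,fy=3.3,interpolation=cv2.INTER_CUBIC)
cv2.imwrite('pics/s12c.png',c)
E
```

```text
t 12.67 p [0.4943 0.1315 0.257 ] rv [ 3.0752  0.6423 -0.0041] F [-0.74  0.46 -0.18] T [ 0.03  0.02 -0.  ] g 0.599
pred top px [411.30174043 139.93596524] crop [301.29574341 263.7886853 ] at slice [281.08173094 346.73990784]
```

View pics/w12.png

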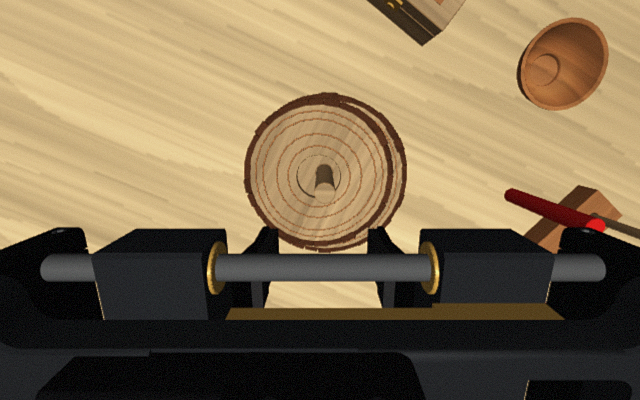

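View pics/s12c.png

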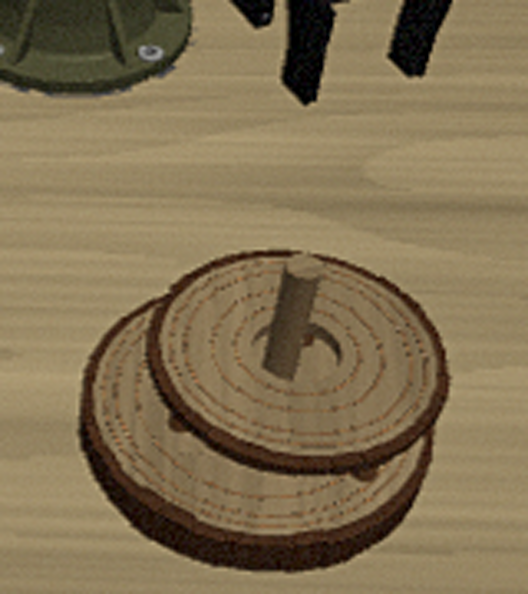

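View pics/s12.png

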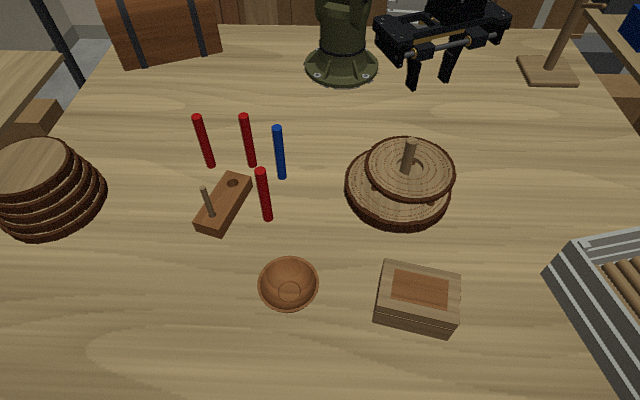

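```bash
python3 -c "
from bench import *
print(close_job())"
```

```text
the job is handed in; nothing more can be done
None
```

The post is seated in the base slice's blind hole and released, and the job was handed in at about 12.7 s of the 67 s allowed.

I took the light-wood post from the rack and passed it through the opening. I found the hole with the top and wrist cameras instead of searching by touch, and the foot dropped in on the first try with no force felt at the mouth.

- **Seating:** The foot met the floor of the hole at TCP z = 0.1086 m. That puts the foot at z ≈ 0.010 m, the full 24 mm depth. The largest contact force I read was about 5.5 N, and I eased it off before opening the fingers.
- **After release:** The post stands upright with its top about 1 mm from where it should appear in the scene picture. The gripper is about 100 mm above it, touching nothing. The thin rod, the red and blue posts, the box, the bowl and the stand look unmoved in that picture.
- **Disagreements:** The top and wrist cameras placed the hole about 2 mm apart in both x and y, which is roughly the calibration limit. In the wrist view the held post seemed to lean about 1°. I aligned the foot to the hole within the wrist picture, and the drop without contact force confirmed it.

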